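# Open the biscuit doser with its bayonet key

### The arm

A 6-joint arm with a two-finger parallel gripper is mounted at the origin on the work surface. World frame = base frame: x ahead of the robot, y to its left, z up, the work surface at z = 0. Lengths are in m, angles in rad, forces in N, time in s.
With the tool pointing down it reaches from about 0.4 to 0.925 m from the base axis. Payload 12.5 kg.
Tool frame: the origin (TCP) lies at the very end of the fingers, on their centre line; the grasp point (between the pads) lies r.grasp_offset behind it (r.grasp_offset is the distance from the TCP to the grasp point, in m); z points along the fingers, y is the line along which they close (so a half turn about z gives the same grasp; the last joint's range is limited). The gripper opens to 95 mm and grips with 3 to 60 N. Pads are 20 mm wide; open, the fingers measure 119 mm over their backs; the gripper's body (75 mm by 180 mm) begins 59 mm behind the grasp point.
Start: joints at [-1.223, 0.491, 1.559, -0, 1.092, -0.106], TCP at [0.274, -0.562, 0.215] pointing down, gripper open.
Joint ranges: [-3.1, 3.1], [-0.84, 2.19], [0.05, 2.79], [-1.13, 4.28], [0.06, 2.93], [-2.69, 2.69]. Speed limits (rad/s): [2.22, 2.22, 2.79, 3.14, 3.14, 3.14].

### API

Orientations are given as a unit quaternion [w, x, y, z].
In Python, from plant import r, imaging gives the robot as it stands.
- The arm moves only by the tool drive_tool, never from a script. Its argument "moves" is one flat list of numbers, 7 for each row, row after row: the opening, from 0 (shut) to 1 (fully open), then the shift along the world's x, y, z in mm, then the turn, a rotation vector about the world's x, y, z in rad. In form: [gripper, tx, ty, tz, ax, ay, az, gripper, tx, ty, tz, ax, ay, az, ...]. A call has 1 to 8 rows; each row is the pose to reach, as a shift and turn from the pose commanded when the call began; what a row does not reach only later rows make up. A row lasts 1/10 s, in which the tool goes at most 50 mm and 8.59 degrees, less where a joint would pass 70% of its speed; a pose out of reach is approached as far as the arm can. A call with a gripper value outside its range is refused whole. The fingers move at their own pace and stop on an object; the grip force is fixed at half the most. Time passes only in rows, so rows that repeat a pose let the fingers close. It gives the time, the measured TCP pose, the force, the opening and the grip force at its end, in the units of the state.
- r.get_state(): the state, without advancing time (a new reading comes with each control period).
- imaging.snapshot(name): name is "scene" or "top"; returns a dict with "color" (420x560x3 uint8, red, green, blue), "depth" (420x560 float32, m along the optical axis (not along the pixel's ray), 0 where there is no reading), "mtx" (3x3 intrinsics, pixels), "xyz" and "attitude" of the camera in the world. Camera axes: x right, y up, looking along -z (the intrinsics and any distortion apply to the point x, -y, -z); pixel columns grow to the right and rows downward; lengths in m; the calibration is good to about 2 mm. A picture is of the moment at which its call begins.
- r.close_job(): hands the job in; it is judged then, once.
The state is a dict: "clock": time; "joint_positions": joint angles; "joint_vel": joint speeds; "tau": joint torques, N m; "position": TCP position; "ee_rot": TCP orientation; "wrist_force": force on the tool from outside, world axes, zero at the start; "moment": the same for the moment, N m; "grip_width": opening from 0.0 (shut) to 1.0 (fully open); "grasp_force": force on a finger pad.
Only numpy, scipy, OpenCV 4.12 (cv2) and the standard library are available. Lean on these libraries where they do the work, as an engineer would, in place of code of your own. Each camera call takes 0.05 s, during which the arm holds its last target. There are 200 camera calls.

### The job

Lift the bayonet key out of its white parking block and put it into the round collar on the biscuit doser with its two lugs in the two slots. Push it straight down against the spring until you feel the bottom, and only then turn it a quarter turn clockwise (seen from above) to its stop. Finish while still gripping the key, holding it pushed fully down and turned against the spring; leave the other things on the table where they are.

Things in the scene. Friction and masses are not known exactly. Their poses are not given: they have to be found in the camera images.
- key: Loose upright bayonet key, 109 mm tall, 150 to 310 g, standing in the white block. Origin: centre of its lower end; z up its axis, x along its lugs. Going up: round pilot d 20, 0-20 mm; shank d 30, 20-62; flange d 40, 62-67; black paddle handle 67-109, 46 long along x, 26 thick along y (grip across the 26). A half turn about z makes no difference.
- key_lugs (a point): On the key's axis, 20 mm above its lower end, axes as the key's: level of the underside of its two opposite lugs, which stick out along +x and -x to 25 mm from the axis, 10 mm wide and 10 mm tall, rounded below.
- block: Fixed white plastic parking block, 80 x 80 x 32 mm, origin under its centre. The key's pilot stands in a 26 mm wide, 26 mm deep hole in its top; the lugs and shank foot rest on its top face, so the key lifts straight out (raise it 30 mm or more).
- socket (a point): Centre of the mouth of the doser's bright metal collar (outer d 70 mm), 116 mm above the table; x along its two slots, z up. Its roof is 12 mm thick, with a 34 mm bore and two opposite slots along +x and -x, 14 mm wide, reaching 29 mm from the axis. A half turn makes no difference. Below the roof it is hollow, for the lugs to turn.
- ring (a point): Top of the sprung brass ring inside the collar, on the socket's axis, where the lugs land: 18.5 mm below the mouth at rest. The key pushes it 9 mm down to a firm bottom; after 3.5 mm the lugs are clear of the roof and can turn. If let up after turning they rise against the roof, which is not fully down.
- doser: Fixed stainless biscuit doser, 190 (x) x 320 (y) mm, deck 85 mm above the table. Origin on the table under the collar, axes as the socket's. Its open hopper, d 114 mm, rim 165 mm above the table, is centred 135 mm from the collar along +y.
- plunger (a joint): How far the sprung ring is pushed down, m: 0 at rest, 0.009 at the bottom stop. It needs about 4.5 N to start and 12.6 N at the bottom.
- rotor (a joint): Clockwise turn (seen from above) of the same ring, rad: 0 with the lugs under the slots, 1.5 at the firm stop, a quarter turn. It turns with the lugs (about 0.1 rad of play) against a spring that turns it back with 0.05 N m at the start and 0.125 N m at the stop.
- jar: Bystander: loose glass jar, diameter 64 mm, 90 mm tall, origin under its centre.
- cup: Bystander: loose white mug, diameter 80 mm, 85 mm tall, origin under its centre.
- tin: Bystander: loose low steel tin, diameter 72 mm, 45 mm tall, origin under its centre.
- spatula: Bystander: loose spatula lying flat, its length along its x.
- brush: Bystander: loose pastry brush lying flat, its length along its x.
Not all that is in view belongs to the job. There is more than one size of the key; the one meant has the size given above.

How it is judged:
By the outcome, as a careful person would: the job done as asked, in the order asked, and still so for the second after the job is handed in, while the arm keeps its last pose, push and grip.
It also fails if it takes over 56 s, if anything falls off the work surface, if the arm or the gripper's body presses on something with over 40 N, if the wrist force passes 120 N, or if a joint passes its speed limit or range.

## Working session

There is one attempt and no reset: what is moved stays moved. The work goes in short steps, Python scripts to look and compute and a tool call to move; the robot and the scene stay as the last step left them, time stands still between calls to the robot, and variables do not carry over. Pictures are saved under pics/ and viewed, at most 10 in all, crops included, and the job is handed in when it is done.

Besides the shell and the picture viewer there is one more tool, called after ">>>" as name(argument=value, ...) on one line, values as JSON. drive_tool: Moves the arm, as the interface text tells. Its arguments: {"type":"object","properties":{"moves":{"type":"array","items":{"type":"number"}}},"required":["moves"]}

```bash
mkdir -p pics
cat > h.py <<'E'
import numpy as np, cv2
from scipy.spatial.transform import Rotation as R
from plant import r, imaging
def snap(n):
    s=imaging.snapshot(n); np.savez(f'{n}.npz',**s); return s
def load(n): return dict(np.load(f'{n}.npz'))
def rot(s):
    a=np.array(s['attitude'],float)
    return a if a.shape==(3,3) else R.from_quat(a[[1,2,3,0]]).as_matrix()
def cast(s,uv,z):
    uv=np.atleast_2d(np.array(uv,float)); K=s['mtx']
    d=np.c_[(uv[:,0]-K[0,2])/K[0,0],-(uv[:,1]-K[1,2])/K[1,1],-np.ones(len(uv))]@rot(s).T
    o=np.array(s['xyz']); return o+d*((z-o[2])/d[:,2])[:,None]
def cloud(s):
    h,w=s['depth'].shape; v,u=np.mgrid[:h,:w]; K=s['mtx']; D=s['depth']
    p=np.stack([(u-K[0,2])/K[0,0]*D,-(v-K[1,2])/K[1,1]*D,-D],-1)
    return p@rot(s).T+np.array(s['xyz'])
def save(img,n,k=1): cv2.imwrite(f'pics/{n}.png',cv2.cvtColor(cv2.resize(img,None,fx=k,fy=k,interpolation=cv2.INTER_CUBIC),cv2.COLOR_RGB2BGR))
E
python3 - <<'E'
from h import *
for n in ('scene','top'):
    s=snap(n); print(n,s['xyz'],s['attitude'],s['mtx'].tolist(),[k for k in s]); save(s['color'],n+'0',1.4)
print(r.get_state(), r.grasp_offset)
E
```

```text
scene [ 1.15063926 -0.00306104  0.6490931 ] [0.57643865 0.26225661 0.31900365 0.70510753] [[426.71578562382524, 0.0, 285.2087247062998], [0.0, 426.71578562382524, 209.5897206469556], [0.0, 0.0, 1.0]] ['color', 'depth', 'mtx', 'xyz', 'attitude']
top [ 0.41022945 -0.13014753  1.17287221] [-0.70124249 -0.03710302  0.05037614  0.71017222] [[520.5175797406213, 0.0, 281.75697472840835], [0.0, 520.5175797406213, 207.04708460004423], [0.0, 0.0, 1.0]] ['color', 'depth', 'mtx', 'xyz', 'attitude']
{'clock': 0.1, 'joint_positions': array([-1.22259553e+00,  4.91489827e-01,  1.55935054e+00, -3.11778379e-05,
        1.09170987e+00, -1.05608619e-01]), 'joint_vel': array([ 0.00146596, -0.00158311,  0.00163988, -0.00054363, -0.00049815,
       -0.00104107]), 'tau': array([ 1.94779474e-03, -6.13624263e+01, -2.58608544e+01,  6.93671568e-02,
        4.70286445e-02, -5.98020961e-05]), 'position': array([ 0.27393566, -0.56154685,  0.21413913]), 'ee_rot': array([-4.73603355e-04,  9.74365657e-01,  2.24969637e-01, -7.16624229e-05]), 'wrist_force': array([-0.46525838, -0.35369767,  0.53113738]), 'moment': array([ 0.08007019, -0.02993476,  0.00116811]), 'grasp_force': 0.0, 'grip_width': 0.9960179627070328} 0.0188
```

View pics/top0.png

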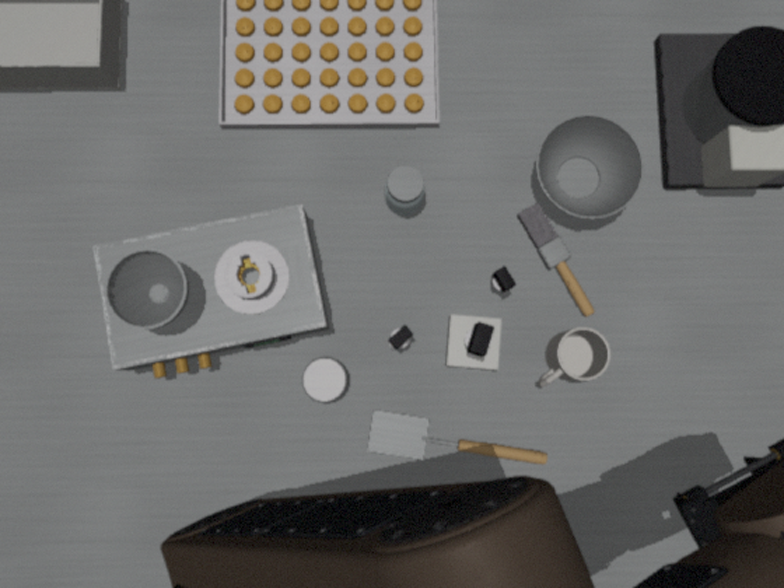

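View pics/scene0.png

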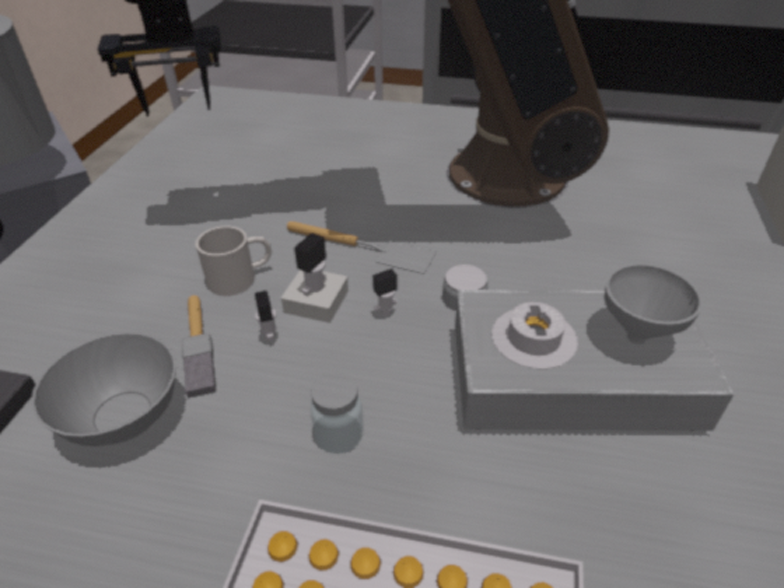

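The top view (784×588) shows three keys that could be mistaken for each other. One has its black handle at (481,340) and stands in the white block. The other two are smaller and stand loose at (503,279) and (401,338). I choose the one in the block. The collar is at (250,277), with brass showing through its slots, and the hopper is at (148,290).

Run:
```python
from h import *
s=load('top'); P=cloud(s); C=s['color'].astype(int); Z=P[...,2]
v,u=np.mgrid[:420,:560]
dark=C.max(2)<50
for nm,(x,y) in dict(key=(481,340),k2=(503,279),k3=(401,338)).items():
    x/=1.4;y/=1.4
    m=dark&(abs(u-x)<22)&(abs(v-y)<22)
    z=Z[m]; zt=np.percentile(z,90)
    for lab,mm in (('all',m),('top',m&(Z>zt-.006))):
        rc=cv2.minAreaRect(np.c_[u[mm],v[mm]].astype(np.float32)); box=cv2.boxPoints(rc)
        W=cast(s,box,zt); c=cast(s,[rc[0]],zt)[0]; e=[W[1]-W[0],W[2]-W[1]]; L=[np.linalg.norm(q)for q in e]
        q=e[int(np.argmax(L))]
        print(nm,lab,mm.sum(),'ztop',zt.round(4),'c',c.round(4),'len',np.round(L,4),'long dir deg',np.degrees(np.arctan2(q[1],q[0])).round(1))
# block
near=(abs(u-474/1.4)<28)&(abs(v-342/1.4)<28)&(C.min(2)>130)
rc=cv2.minAreaRect(np.c_[u[near],v[near]].astype(np.float32)); W=cast(s,cv2.boxPoints(rc),.032)
print('block',np.median(Z[near]),W[:,:2].round(4).tolist(),W[:,:2].mean(0))
# collar
cx,cy=250/1.4,275/1.4
reg=(np.hypot(u-cx,v-cy)<32)
top=reg&(abs(Z-.116)<.008)
print('collar px',top.sum(),np.median(Z[top]))
pt=np.c_[u[top],v[top]].astype(np.float32); h=cv2.convexHull(pt); el=cv2.fitEllipse(h)
print('ell',el,'c',cast(s,[el[0]],.116),'mean d',np.mean(el[1])*(s['xyz'][2]-.116)/s['mtx'][0,0])
br=reg&(C[...,0]-C[...,2]>40)
q=cast(s,np.c_[u[br],v[br]],.0975)[:,:2]; w,V=np.linalg.eigh(np.cov(q.T)); 
print('brass',br.sum(),np.median(Z[br]),q.mean(0),'ang',np.degrees(np.arctan2(V[1,1],V[0,1])),np.sqrt(w))
a=s['color'][int(cy)-32:int(cy)+32,int(cx)-32:int(cx)+32]; b=s['color'][243-32:243+32,340-32:340+32]
ss=load('scene'); c=ss['color'][155:219,190:254]; d=ss['color'][205:269,350:414]
save(np.vstack([np.hstack([a,b]),np.hstack([d,c])]),'crop',4.5)
```

```text
key all 270 ztop 0.1227 c [ 0.4678 -0.2725  0.1227] len [0.0449 0.0252] long dir deg -18.2
key top 237 ztop 0.1227 c [ 0.4679 -0.2733  0.1227] len [0.0443 0.0236] long dir deg -18.2
k2 all 147 ztop 0.0838 c [ 0.56   -0.3164  0.0838] len [0.0221 0.0316] long dir deg -150.8
k2 top 119 ztop 0.0838 c [ 0.5608 -0.318   0.0838] len [0.0185 0.0311] long dir deg -148.0
k3 all 116 ztop 0.0839 c [ 0.4745 -0.1589  0.0839] len [0.0326 0.0163] long dir deg -45.8
k3 top 113 ztop 0.0839 c [ 0.4745 -0.1589  0.0839] len [0.0326 0.0163] long dir deg -45.8
block 0.030958437988481524 [[0.4325, -0.2315], [0.515, -0.2397], [0.5077, -0.3218], [0.4252, -0.3128]] [ 0.47009751 -0.27644282]
collar px 637 0.11505171273867454
ell ((176.8887176513672, 196.0881805419922), (33.74642562866211, 34.30290222167969), 97.72689056396484) c [[0.56667158 0.06316284 0.116     ]] mean d 0.06908454791027509
brass 117 0.09648696512190158 [0.57068874 0.06702235] ang -173.45161566371735 [0.00718906 0.01594661]
```

View pics/crop.png

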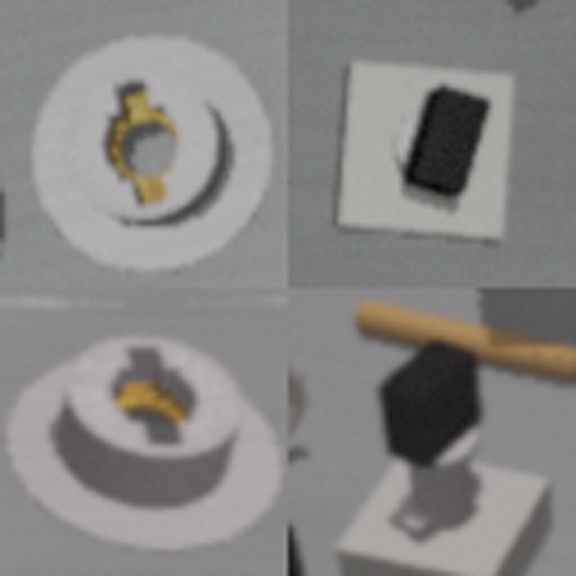

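The crop shows the collar at top left, with slots running up and down the image (near world x) and brass visible below. The chosen key's handle at top right measures 44×24 mm with its top at z≈0.122, which matches the description; the other two measure about 32 mm with tops at 0.084. I'll refine the slot angle and cross-check with the scene view.

```bash
cat > m.py <<'E'
from h import *
def collar(n,zc=.116,cen=(.567,.063)):
    s=load(n);P=cloud(s);Z=P[...,2]; v,u=np.mgrid[:420,:560]
    X=cast(s,np.c_[u.ravel(),v.ravel()],zc)[:,:2].reshape(420,560,2)
    d=np.hypot(X[...,0]-cen[0],X[...,1]-cen[1])
    roof=(d<.045)&(abs(Z-np.median(Z[(d<.031)&(d>.025)&(abs(Z-zc)<.01)]))<.005)
    c=X[roof]; (cx,cy),ax,_=cv2.fitEllipse((cv2.convexHull(np.float32(c*1e4))))
    cx/=1e4;cy/=1e4; dd=np.hypot(X[...,0]-cx,X[...,1]-cy)
    hole=(~roof)&(dd<.032)
    q=X[hole]; far=hole&(dd>.018); f=X[far]; w,V=np.linalg.eigh(np.cov(f.T))
    g=np.array(V[:,1]); g*=np.sign(g[0]); t=(f-[cx,cy])@g
    print(n,'roof z',np.median(Z[roof]).round(4),'outer c',cx.round(4),cy.round(4),'axes',np.array(ax)/1e4,'hole c',q.mean(0).round(4),'box',(q.min(0)+q.max(0))/2,'slot ang',np.degrees(np.arctan2(g[1],g[0])).round(1),'ends',f[t>0].mean(0).round(4),f[t<0].mean(0).round(4),(t>0).sum(),(t<0).sum(),'hole n',hole.sum())
E
python3 - <<'E'
from m import *
for n in('top','scene'): collar(n)
# doser outline angle from deck height
s=load('top');P=cloud(s);Z=P[...,2]
m=((abs(Z-.085)<.008)&(abs(P[...,0]-.567)<.2)&(abs(P[...,1]-.12)<.25)).astype(np.uint8)
c=max(cv2.findContours(m,0,2)[0],key=cv2.contourArea)[:,0]
W=cast(s,c,.085)[:,:2]; rc=cv2.minAreaRect(np.float32(W)); b=cv2.boxPoints(rc); print('deck',rc,[np.degrees(np.arctan2(*(b[i+1]-b[i])[::-1])).round(1) for i in range(3)])
# hopper rim
m=(Z>.150)&(abs(P[...,0]-.55)<.09)&(abs(P[...,1]-.2)<.09); print('hop',cv2.minEnclosingCircle(np.float32(P[m][:,:2])))
# key in scene
s=load('scene');P=cloud(s);Z=P[...,2]
m=(s['color'].max(2)<60)&(abs(P[...,0]-.468)<.05)&(abs(P[...,1]+.273)<.05)&(Z>.117)
print('key scene top',m.sum(),cv2.minAreaRect(np.float32(P[m][:,:2])),np.median(Z[m]))
E
```

```text
Traceback (most recent call last):
  File "m.py", line 12, in collar
    print(n,'roof z',np.median(Z[roof]).round(4),'outer c',cx.round(4),cy.round(4),'axes',np.array(ax)/1e4,'hole c',q.mean(0).round(4),'box',(q.min(0)+q.max(0))/2,'slot ang',np.degrees(np.arctan2(g[1],g[0])).round(1),'ends',f[t>0].mean(0).round(4),f[t<0].mean(0).round(4),(t>0).sum(),(t<0).sum(),'hole n',hole.sum())
                                                           ^^^^^^^^
AttributeError: 'float' object has no attribute 'round'
```

>>> drive_tool(moves=[0.65,25,35,0,0,0,0.149,0.65,50,70,0,0,0,0.298,0.65,75,105,0,0,0,0.447,0.65,100,140,0,0,0,0.596,0.65,125,175,0,0,0,0.745,0.65,150,210,0,0,0,0.894,0.65,175,250,0,0,0,1.043,0.65,190,280,0,0,0,1.192])

```text
clock: 0.9
position: [0.4651, -0.2795, 0.2145]
ee_rot: [-0.0, 0.678, 0.736, 0.0]
wrist_force: [0.8, -0.8, 0.2]
grip_width: 0.649
grasp_force: 0.0
```

```bash
sed -i "s/cx\.round(4),cy\.round(4)/round(cx,4),round(cy,4)/" m.py
python3 - <<'E'
from m import *
for n in('top','scene'): collar(n)
s=load('top');P=cloud(s);Z=P[...,2]
m=((abs(Z-.085)<.008)&(abs(P[...,0]-.567)<.2)&(abs(P[...,1]-.12)<.25)).astype(np.uint8)
c=max(cv2.findContours(m,0,2)[0],key=cv2.contourArea)[:,0]
W=cast(s,c,.085)[:,:2]; rc=cv2.minAreaRect(np.float32(W)); b=cv2.boxPoints(rc); print('deck',rc,[np.degrees(np.arctan2(*(b[i+1]-b[i])[::-1])).round(1) for i in range(3)])
m=(Z>.150)&(abs(P[...,0]-.55)<.09)&(abs(P[...,1]-.2)<.09); print('hop',cv2.minEnclosingCircle(np.float32(P[m][:,:2])))
s=load('scene');P=cloud(s);Z=P[...,2]
m=(s['color'].max(2)<60)&(abs(P[...,0]-.468)<.05)&(abs(P[...,1]+.273)<.05)&(Z>.117)
print('key scene top',m.sum(),cv2.minAreaRect(np.float32(P[m][:,:2])),np.median(Z[m]))
E
```

```text
top roof z 0.1151 outer c 0.5669 0.0633 axes [0.0685529  0.07030183] hole c [0.5669 0.0633] box [0.56694302 0.06271117] slot ang 9.6 ends [0.5884 0.0662] [0.5454 0.0604] 37 37 hole n 296
scene roof z 0.1164 outer c 0.571 0.0622 axes [0.06928006 0.07512428] hole c [0.5717 0.0624] box [0.57034774 0.06260318] slot ang 11.4 ends [0.5924 0.0667] [0.5494 0.058 ] 23 20 hole n 226
deck ((0.5546878576278687, 0.12721024453639984), (0.19047433137893677, 0.3205106556415558), 11.035640716552734) [np.float32(-79.0), np.float32(11.0), np.float32(101.0)]
hop ((0.5420207381248474, 0.1963587999343872), 0.057699352502822876)
key scene top 152 ((0.47343602776527405, -0.2751310169696808), (0.025091471150517464, 0.04237214848399162), 76.72933197021484) 0.12090486313305004
```

>>> drive_tool(moves=[0.65,0,2,0,0,0,0.149,0.65,1,4,0,0,0,0.298,0.65,2,6,0,0,0,0.447,0.65,2.5,6,0,0,0,0.596,0.65,2.5,6,-10,0,0,0.745,0.65,2.5,6,-20,0,0,0.894,0.65,2.5,6,-40,0,0,1.043,0.65,2.5,6,-65,0,0,1.171])

```text
clock: 1.7
position: [0.4667, -0.2759, 0.1494]
ee_rot: [0.001, 0.159, 0.987, -0.0]
wrist_force: [0.1, 0.5, -0.8]
grip_width: 0.65
grasp_force: 0.0
```

>>> drive_tool(moves=[0.65,3,2,-15,0,0,0,0.65,3,2,-35,0,0,0,0.65,3,2,-55,0,0,0,0.65,3,2,-66,0,0,0,0.65,3,2,-66,0,0,0])

```text
clock: 2.2
position: [0.469, -0.2734, 0.0824]
ee_rot: [-0.001, 0.162, 0.987, 0.001]
wrist_force: [0.1, 0.1, 0.1]
grip_width: 0.651
grasp_force: 0.0
```

Run:
```python
from h import *
s=snap('scene'); save(s['color'][130:270,150:336],'pre',4); t=snap('top'); st=r.get_state(); print(st['position'],st['wrist_force'])
```

```text
[ 0.46966513 -0.27388018  0.08402629] [ 0.42498378 -0.06272162  0.5614033 ]
```

View pics/pre.png

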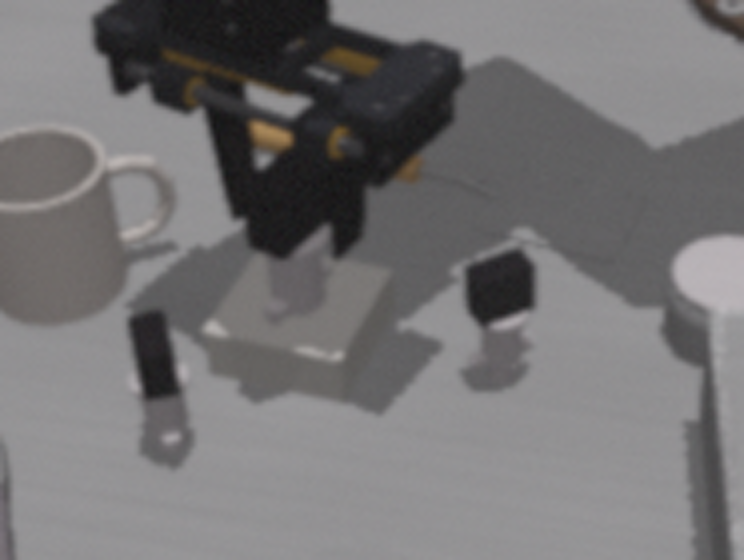

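The fingers straddle the handle, one at about (230,190) and the other at about (345,230) in the crop, and the key still stands upright in the block. I'll close now.

>>> drive_tool(moves=[0,0,0,0,0,0,0,0,0,0,0,0,0,0,0,0,0,0,0,0,0,0,0,0,0,0,0,0,0,0,0,0,0,0,0,0,0,0,0,0,0,0])

```text
clock: 2.9
position: [0.4696, -0.2738, 0.0838]
ee_rot: [0.0, 0.162, 0.987, 0.0]
wrist_force: [0.4, 1.3, 2.3]
grip_width: 0.274
grasp_force: 30.0
```

>>> drive_tool(moves=[0,0,0,5,0,0,0,0,0,0,15,0,0,0,0,0,0,35,0,0,0,0,0,0,60,0,0,0,0,0,0,90,0,0,0,0,0,0,120,0,0,0,0,0,0,140,0,0,0,0,0,0,140,0,0,0])

```text
clock: 3.7
position: [0.4702, -0.2742, 0.2267]
ee_rot: [0.002, 0.162, 0.987, -0.001]
wrist_force: [0.1, 0.2, -2.7]
grip_width: 0.271
grasp_force: 30.0
```

>>> drive_tool(moves=[0,8,30,0,0,0,0.06,0,20,75,0,0,0,0.13,0,34,120,0,0,0,0.21,0,48,165,0,0,0,0.3,0,62,210,0,0,0,0.4,0,76,255,0,0,0,0.48,0,80,275,0,0,0,0.513,0,80,275,0,0,0,0.513])

```text
clock: 4.5
position: [0.5493, 0.0038, 0.2225]
ee_rot: [-0.001, -0.096, 0.995, 0.0]
wrist_force: [-0.8, -0.1, -1.1]
grip_width: 0.278
grasp_force: 30.0
```

Run:
```python
from h import *
s=snap('scene'); t=snap('top'); st=r.get_state(); print(st['position'],st['ee_rot'],st['wrist_force'],st['moment'],st['joint_positions'])
save(np.vstack([s['color'][60:300,260:540]]),'held',2.5)
```

```text
[0.54905575 0.00128467 0.22276712] [-7.69377905e-04 -9.41232683e-02  9.95560250e-01  8.45838856e-05] [ 0.46040199 -0.33806384 -1.56814135] [ 0.1108009  -0.11620366 -0.00017267] [-1.17895074e-01  3.75117327e-01  1.73503355e+00 -1.84717304e-04
  1.03298166e+00 -1.87712231e+00]
```

View pics/held.png

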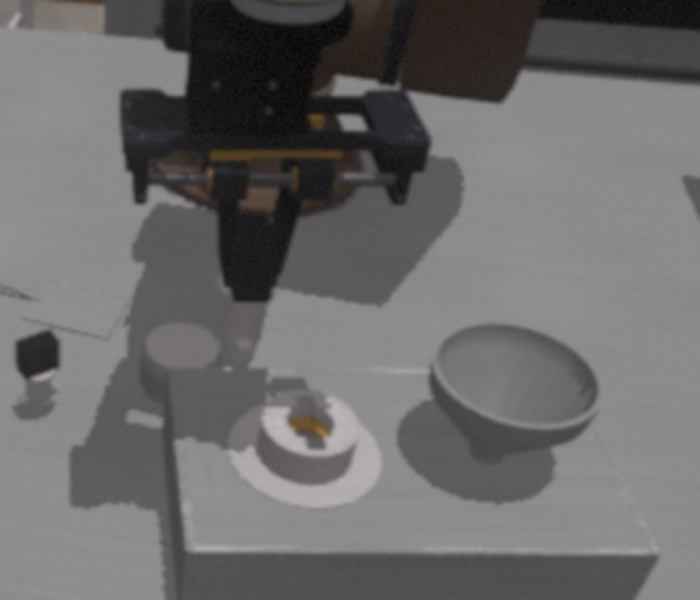

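The key hangs upright in the fingers at about (240,330) in the crop, and the collar is at (308,440) with its slots facing the camera. I'll fit the held shank by depth in the scene view and compare it with the collar in the same view.

```bash
cat > k.py <<'E'
from m import *
from scipy.optimize import least_squares
def shank(N=4):
    st=r.get_state(); tcp=st['position']; zb=tcp[2]-.0718; out=[];pts=[]
    for i in range(N):
        s=snap('scene'); P=cloud(s); Z=P[...,2]
        m=(np.hypot(P[...,0]-tcp[0],P[...,1]-tcp[1])<.032)&(Z>zb+.034)&(Z<zb+.058)
        pts.append(P[m])
    p=np.vstack(pts)
    f=lambda q:np.hypot(p[:,0]-q[0]-q[2]*(p[:,2]-zb-.046),p[:,1]-q[1]-q[3]*(p[:,2]-zb-.046))-.015
    o=least_squares(f,[*tcp[:2],0,0],loss='soft_l1',f_scale=.001)
    print('shank n',len(p),'axis',o.x.round(4),'rms',np.sqrt(np.mean(f(o.x)**2)).round(4),'minus tcp',(o.x[:2]-tcp[:2]).round(4),'tcp',tcp.round(4)); return o.x
E
python3 - <<'E'
from k import *
shank(); collar('scene',cen=(.57,.063)); collar('scene',cen=(.57,.063))
s=load('scene');P=cloud(s)
tcp=r.get_state()['position']; m=(np.hypot(P[...,0]-tcp[0],P[...,1]-tcp[1])<.04)&(P[...,2]<.25)
v,u=np.where(m); print(u.min(),u.max(),v.min(),v.max())
for z in np.arange(.14,.25,.006):
    k=m&(abs(P[...,2]-z)<.003); q=P[k]; 
    if k.sum()>3: print(z.round(3),k.sum(),'x max',q[:,0].max().round(4),'y',q[:,1].min().round(4),q[:,1].max().round(4),s['color'][k].mean(0).round())
E
```

```text
shank n 749 axis [ 0.5501  0.0007 -0.0062 -0.0118] rms 0.0009 minus tcp [ 0.001  -0.0006] tcp [0.5491 0.0013 0.2228]
scene roof z 0.1164 outer c 0.5708 0.0623 axes [0.06931515 0.07459964] hole c [0.5714 0.0624] box [0.57117882 0.06260318] slot ang 10.3 ends [0.5926 0.066 ] [0.5496 0.0582] 22 20 hole n 227
scene roof z 0.1164 outer c 0.5708 0.0623 axes [0.06931515 0.07459964] hole c [0.5714 0.0624] box [0.57117882 0.06260318] slot ang 10.3 ends [0.5926 0.066 ] [0.5496 0.0582] 22 20 hole n 227
325 372 154 264
0.158 20 x max 0.5617 y -0.0076 0.0087 [95. 92. 94.]
0.164 12 x max 0.5611 y -0.0083 -0.0006 [95. 91. 93.]
0.17 7 x max 0.5619 y -0.0085 -0.0011 [94. 91. 93.]
0.176 37 x max 0.5768 y -0.013 0.0147 [96. 93. 95.]
0.182 71 x max 0.5773 y -0.0137 0.0144 [102.  98. 101.]
0.188 44 x max 0.5681 y -0.0144 0.0138 [95. 92. 94.]
0.194 52 x max 0.5668 y -0.0128 0.0148 [95. 91. 94.]
0.2 44 x max 0.5671 y -0.0134 0.014 [95. 92. 94.]
0.206 49 x max 0.5671 y -0.0141 0.015 [94. 91. 93.]
0.212 17 x max 0.5698 y -0.016 0.0175 [93. 90. 92.]
0.218 58 x max 0.574 y -0.0192 0.0198 [91. 87. 90.]
0.224 55 x max 0.5758 y -0.0156 0.0193 [42. 41. 42.]
0.23 62 x max 0.5756 y -0.0161 0.0191 [36. 35. 36.]
0.236 74 x max 0.5761 y -0.0217 0.0213 [34. 33. 34.]
0.242 78 x max 0.576 y -0.022 0.0221 [31. 30. 31.]
0.248 68 x max 0.5766 y -0.0225 0.0227 [31. 30. 31.]
```

Run:
```python
from k import *
D=[];C=[]
for i in range(8):
    s=snap('scene'); D.append(s['depth']); C.append(s['color'].astype(float))
s['depth']=np.median(D,0).astype(np.float32); col=np.mean(C,0)
P=cloud(s);Z=P[...,2]; v,u=np.mgrid[:420,:560]
X=cast(s,np.c_[u.ravel(),v.ravel()],.116)[:,:2].reshape(420,560,2)
d=np.hypot(X[...,0]-.57,X[...,1]-.0625); z0=np.median(Z[(d<.032)&(d>.025)&(abs(Z-.116)<.006)])
roof=(d<.045)&(abs(Z-z0)<.002); print('z0',z0,roof.sum(), 'std',np.std(np.array(D)[:,roof],0).mean())
q=P[roof][:,:2]; print('pts centre ell',np.array(cv2.fitEllipse(cv2.convexHull(np.float32(q*1e4)))[:2])/1e4)
q=X[roof]; print('px centre ell',np.array(cv2.fitEllipse(cv2.convexHull(np.float32(q*1e4)))[:2])/1e4)
g=np.array([np.cos(np.radians(10.8)),np.sin(np.radians(10.8))]); n=np.array([-g[1],g[0]])
# profile along slot axis and across axis of brightness and z
for a,b,nm in((g,n,'along'),(n,g,'across')):
    print(nm)
    for t in np.arange(-.042,.043,.003):
        c=np.array([.567,.0627])+a*t; k=(abs((X-c)@a)<.0015)&(abs((X-c)@b)<.003)
        print(round(t*1e3),round(col[k].mean()),round(float(np.median(Z[k]))*1e3,1),end=' | ')
    print()
```

```text
z0 0.11652699153435186 581 std 0.0090646595
pts centre ell [[0.56935781 0.06252132]
 [0.068929   0.06909496]]
px centre ell [[0.56917104 0.06256473]
 [0.06900995 0.07075585]]
along
-42 118 85.4 | -39 116 85.4 | -36 117 86.1 | -33 115 116.3 | -30 112 116.5 | -27 101 115.4 | -24 95 112.7 | -21 95 110.1 | -18 95 107.8 | -15 94 105.5 | -12 94 103.2 | -9 92 100.7 | -6 84 98.4 | -3 76 98.9 | 0 76 97.8 | 3 78 97.9 | 6 83 98.6 | 9 94 98.2 | 12 85 96.0 | 15 79 14.7 | 18 87 0.2 | 21 92 0.1 | 24 94 1.2 | 27 96 0.9 | 30 139 58.2 | 33 165 116.3 | 36 142 116.5 | 39 113 114.0 | 42 101 110.3 | 
across
-42 120 86.6 | -39 146 86.6 | -36 157 87.1 | -33 175 116.6 | -30 182 116.8 | -27 183 116.5 | -24 184 116.5 | -21 176 116.7 | -18 151 116.6 | -15 98 104.9 | -12 82 99.2 | -9 80 98.0 | -6 80 98.6 | -3 79 98.4 | 0 75 97.7 | 3 77 101.2 | 6 86 102.1 | 9 91 107.1 | 12 95 110.5 | 15 125 114.1 | 18 170 116.6 | 21 180 116.5 | 24 181 116.5 | 27 180 116.8 | 30 176 116.7 | 33 165 116.5 | 36 149 85.5 | 39 142 85.6 | 42 141 85.8 |
```

>>> drive_tool(moves=[0,6,20,0,0,0,0,0,14,45,0,0,0,0,0,18.5,61.5,0,0,0,0,0,18.5,61.5,-10,0,0,0,0,18.5,61.5,-22,0,0,0,0,18.5,61.5,-22,0,0,0])

```text
clock: 5.8
position: [0.5669, 0.0622, 0.1995]
ee_rot: [-0.002, -0.094, 0.996, 0.0]
wrist_force: [0.5, -0.2, -2.5]
grip_width: 0.271
grasp_force: 30.0
```

Run:
```python
from k import *
q=shank(6); s=load('scene'); print(r.get_state()['ee_rot'])
save(s['color'][130:270,310:470],'above',4.5)
```

```text
shank n 1158 axis [ 0.5686  0.0623 -0.0021 -0.0029] rms 0.0012 minus tcp [0.0017 0.0001] tcp [0.5669 0.0622 0.1995]
[ 3.17763094e-04 -9.37231064e-02  9.95598251e-01  6.08280610e-06]
```

View pics/above.png

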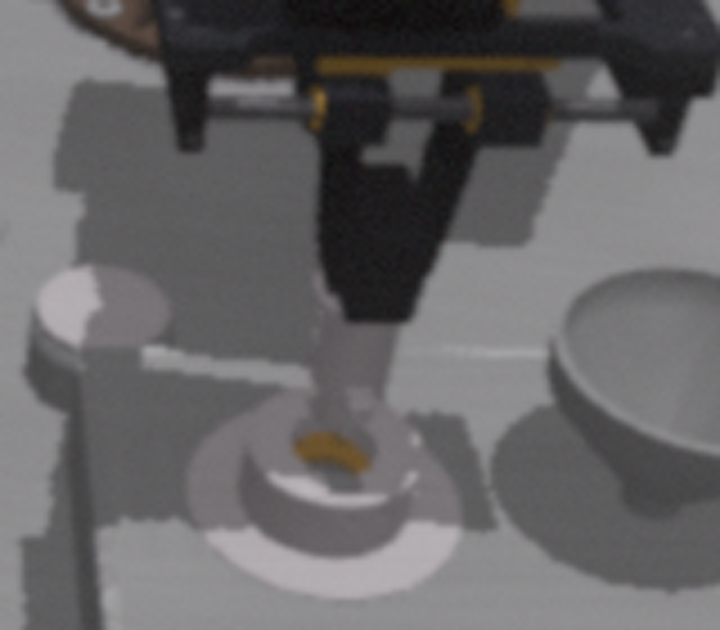

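In the scene view the key stands directly above the collar: shank at (355,360), collar mouth at (335,450). The measured offset between them is under 0.5 mm. I'll descend in steps and watch the force.

>>> drive_tool(moves=[0,0,0,-8,0,0,0,0,0,0,-16,0,0,0,0,0,0,-22,0,0,0,0,0,0,-27,0,0,0,0,0,0,-29,0,0,0,0,0,0,-29,0,0,0])

```text
clock: 6.7
position: [0.568, 0.0628, 0.1723]
ee_rot: [-0.0, -0.094, 0.996, 0.0]
wrist_force: [-0.9, -0.5, -0.9]
grip_width: 0.272
grasp_force: 30.0
```

>>> drive_tool(moves=[0,0,0,-1.5,0,0,0,0,0,0,-3,0,0,0,0,0,0,-4.5,0,0,0,0,0,0,-6,0,0,0,0,0,0,-6,0,0,0])

```text
clock: 7.2
position: [0.5679, 0.0627, 0.1665]
ee_rot: [-0.0, -0.094, 0.996, 0.0]
wrist_force: [0.4, -0.2, -2.1]
grip_width: 0.27
grasp_force: 30.0
```

>>> drive_tool(moves=[0,0,0,-1.5,0,0,0,0,0,0,-3,0,0,0,0,0,0,-4.5,0,0,0,0,0,0,-6,0,0,0,0,0,0,-6,0,0,0])

```text
clock: 7.7
position: [0.5679, 0.0627, 0.1604]
ee_rot: [-0.0, -0.094, 0.996, 0.0]
wrist_force: [-0.7, -0.4, -2.1]
grip_width: 0.271
grasp_force: 30.0
```

Run:
```python
from h import *
st=r.get_state(); print(st['position'],st['wrist_force'],st['moment'])
s=snap('scene'); save(s['color'][150:260,330:450],'in1',5)
```

```text
[0.56791482 0.06273089 0.1603999 ] [-0.67037914 -0.38964788 -2.10127588] [ 0.11331901 -0.09191696  0.02271334]
```

View pics/in1.png

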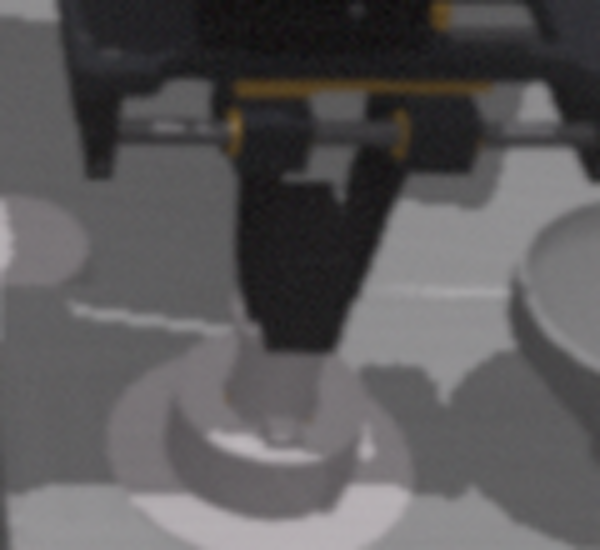

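The shank is centred in the bore and the front lug is entering the near slot at (282,430), with no contact force yet. I'll continue down.

>>> drive_tool(moves=[0,0,0,-1.5,0,0,0,0,0,0,-3,0,0,0,0,0,0,-4.5,0,0,0,0,0,0,-6,0,0,0,0,0,0,-6,0,0,0])

```text
clock: 8.25
position: [0.5679, 0.0627, 0.1544]
ee_rot: [-0.0, -0.094, 0.996, 0.0]
wrist_force: [-0.0, 0.1, -1.0]
grip_width: 0.274
grasp_force: 30.0
```

>>> drive_tool(moves=[0,0,0,-1.5,0,0,0,0,0,0,-3,0,0,0,0,0,0,-4.5,0,0,0,0,0,0,-6,0,0,0,0,0,0,-6,0,0,0])

```text
clock: 8.75
position: [0.5681, 0.0628, 0.1487]
ee_rot: [0.0, -0.094, 0.996, 0.0]
wrist_force: [-1.2, 0.1, 1.9]
grip_width: 0.273
grasp_force: 30.0
```

>>> drive_tool(moves=[0,0,0,-1,0,0,0,0,0,0,-2,0,0,0,0,0,0,-3,0,0,0,0,0,0,-4,0,0,0,0,0,0,-5,0,0,0,0,0,0,-5,0,0,0])

```text
clock: 9.35
position: [0.5681, 0.0628, 0.1438]
ee_rot: [0.0, -0.094, 0.996, 0.0]
wrist_force: [-2.2, 0.9, 6.1]
grip_width: 0.271
grasp_force: 30.0
```

>>> drive_tool(moves=[0,0,0,-0.7,0,0,0,0,0,0,-1.4,0,0,0,0,0,0,-2,0,0,0,0,0,0,-2.5,0,0,0,0,0,0,-2.5,0,0,0])

```text
clock: 9.85
position: [0.5681, 0.0627, 0.1415]
ee_rot: [0.0, -0.094, 0.996, 0.0]
wrist_force: [-2.1, -0.1, 8.7]
grip_width: 0.274
grasp_force: 30.0
```

>>> drive_tool(moves=[0,0,0,-0.5,0,0,0,0,0,0,-1,0,0,0,0,0,0,-1.3,0,0,0,0,0,0,-1.3,0,0,0])

```text
clock: 10.25
position: [0.5681, 0.0628, 0.1403]
ee_rot: [0.0, -0.094, 0.996, 0.0]
wrist_force: [-2.0, 0.1, 9.0]
grip_width: 0.273
grasp_force: 30.0
```

>>> drive_tool(moves=[0,0,0,-0.4,0,0,0,0,0,0,-0.7,0,0,0,0,0,0,-0.7,0,0,0])

```text
clock: 10.55
position: [0.5682, 0.0628, 0.1401]
ee_rot: [0.0, -0.094, 0.996, -0.0]
wrist_force: [-3.9, 0.7, 13.6]
grip_width: 0.27
grasp_force: 30.0
```

>>> drive_tool(moves=[0,-0.4,0,-0.2,0,0,0,0,-0.8,0,-0.4,0,0,0,0,-0.8,0,-0.4,0,0,0])

```text
clock: 10.85
position: [0.568, 0.0628, 0.14]
ee_rot: [0.001, -0.094, 0.996, -0.0]
wrist_force: [-2.6, 0.1, 13.8]
grip_width: 0.272
grasp_force: 30.0
```

>>> drive_tool(moves=[0,0,0,-0.4,0,0,0,0,0,0,-0.8,0,0,0,0,0,0,-0.8,0,0,0])

```text
clock: 11.15
position: [0.568, 0.0628, 0.1399]
ee_rot: [0.002, -0.094, 0.996, -0.0]
wrist_force: [-4.0, 0.8, 21.7]
grip_width: 0.272
grasp_force: 30.0
```

It is at the firm bottom: 0.8 mm more command gave only 0.1 mm of travel and +8 N. I'll turn clockwise now.

>>> drive_tool(moves=[0,0,0,0,0,0,-0.08,0,0,0,0,0,0,-0.16,0,0,0,0,0,0,-0.24,0,0,0,0,0,0,-0.32,0,0,0,0,0,0,-0.4,0,0,0,0,0,0,-0.4])

```text
clock: 11.75
position: [0.5681, 0.0629, 0.1399]
ee_rot: [0.002, 0.107, 0.994, 0.0]
wrist_force: [-3.1, 0.3, 20.8]
grip_width: 0.271
grasp_force: 30.0
```

```bash
python3 -c "
from h import *
st=r.get_state(); print(st['position'],st['wrist_force'],st['moment'])"
```

```text
[0.56814223 0.06290594 0.13990011] [-3.13033565  0.28434156 20.81507476] [0.32547562 0.72743431 0.08994105]
```

Turning freely with low side force, and the push is holding. Continuing.

>>> drive_tool(moves=[0,0,0,0,0,0,-0.09,0,0,0,0,0,0,-0.18,0,0,0,0,0,0,-0.27,0,0,0,0,0,0,-0.36,0,0,0,0,0,0,-0.45,0,0,0,0,0,0,-0.54,0,0,0,0,0,0,-0.6,0,0,0,0,0,0,-0.6])

```text
clock: 12.55
position: [0.5684, 0.063, 0.1399]
ee_rot: [0.002, 0.396, 0.918, 0.001]
wrist_force: [-2.7, 1.3, 21.2]
grip_width: 0.272
grasp_force: 30.0
```

>>> drive_tool(moves=[0,0,0,0,0,0,-0.08,0,0,0,0,0,0,-0.16,0,0,0,0,0,0,-0.24,0,0,0,0,0,0,-0.32,0,0,0,0,0,0,-0.4,0,0,0,0,0,0,-0.4])

```text
clock: 13.15
position: [0.5686, 0.063, 0.1399]
ee_rot: [0.002, 0.571, 0.821, 0.001]
wrist_force: [-1.9, 2.0, 20.5]
grip_width: 0.268
grasp_force: 30.0
```

```bash
python3 -c "
from h import *
st=r.get_state(); print(st['position'],st['wrist_force'],st['moment'],st['ee_rot'],st['joint_positions'])"
```

```text
[0.56855753 0.06300556 0.13990859] [-1.94079635  2.00633401 20.49663713] [0.3838738  0.27342062 0.104879  ] [0.00177443 0.57054966 0.82125996 0.0014192 ] [-5.25022438e-03  5.01641361e-01  1.77508091e+00  4.35408745e-04
  8.60338099e-01 -3.61976206e-01]
```

>>> drive_tool(moves=[0,0,0,0,0,0,-0.05,0,0,0,0,0,0,-0.1,0,0,0,0,0,0,-0.14,0,0,0,0,0,0,-0.14])

```text
clock: 13.55
position: [0.5688, 0.063, 0.14]
ee_rot: [0.002, 0.626, 0.78, 0.002]
wrist_force: [-2.0, 1.9, 19.0]
grip_width: 0.275
grasp_force: 30.0
```

```bash
python3 -c "
from h import *
st=r.get_state(); print(st['position'],st['wrist_force'],st['moment'],st['ee_rot'])"
```

```text
[0.56879336 0.06296274 0.1399651 ] [-1.95476507  1.91516079 18.95206708] [0.39030315 0.09540188 0.09684406] [0.0019175  0.62604039 0.77978644 0.0016915 ]
```

>>> drive_tool(moves=[0,0,0,0,0,0,-0.03,0,0,0,0,0,0,-0.06,0,0,0,0,0,0,-0.06])

```text
clock: 13.85
position: [0.5686, 0.0629, 0.1399]
ee_rot: [0.002, 0.649, 0.761, 0.002]
wrist_force: [-1.2, 0.6, 19.6]
grip_width: 0.269
grasp_force: 30.0
```

```bash
python3 -c "
from h import *
st=r.get_state(); print(st['position'],st['wrist_force'],st['moment'],st['ee_rot'])"
```

```text
[0.56858392 0.06291236 0.13992102] [-1.22181511  0.55020815 19.60614577] [0.22310686 0.31116418 0.25212976] [0.00171149 0.64886009 0.76090433 0.00150492]
```

Moment about z jumped from 0.10 to 0.25 N·m, which marks the stop. I'll add a small firm push both ways and check it holds.

>>> drive_tool(moves=[0,0,0,-0.2,0,0,-0.03,0,0,0,-0.3,0,0,-0.05,0,0,0,-0.3,0,0,-0.05,0,0,0,-0.3,0,0,-0.05])

```text
clock: 14.25
position: [0.5686, 0.0629, 0.1399]
ee_rot: [0.002, 0.667, 0.745, 0.001]
wrist_force: [-2.5, 0.3, 22.3]
grip_width: 0.273
grasp_force: 30.2
```

```bash
python3 -c "
from h import *
st=r.get_state(); print(st['position'],st['wrist_force'],st['moment'],st['ee_rot'])
s=snap('scene'); save(s['color'][110:290,300:500],'end',3.5)"
```

```text
[0.5685836  0.06289355 0.13990568] [-2.52372625  0.33291899 22.26420633] [0.22269067 0.48296397 0.94197354] [0.00190126 0.66684893 0.74518906 0.00146938]
```

View pics/end.png

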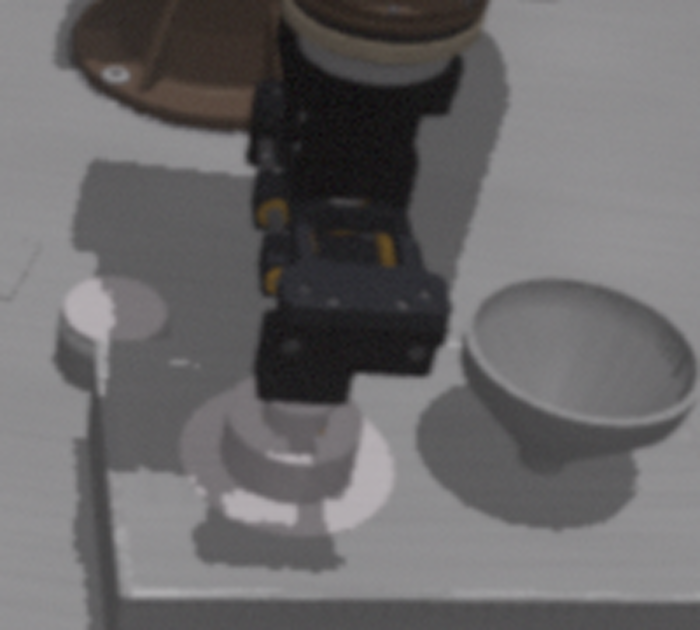

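The key sits fully down in the collar at (290,440) in the crop, still gripped, with the handle turned a quarter. It is held at the firm stop (0.94 N·m) with about 22 N of downward push, so I'll hand in.

```bash
python3 -c "
from plant import r
print(r.close_job())"
```

```text
the job is handed in; nothing more can be done
None
```

The key is in the collar with its lugs through the slots; it was pushed to the firm bottom, then turned clockwise to its stop. I handed the job in at about 14 s, with the key still gripped and held down and turned.

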